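# Put the oil bottle away in the latched drawer

## Robot

A 6-joint arm with a two-finger parallel gripper is mounted at the origin on the work surface; the furniture and walls round the work are solid. World frame = base frame: x ahead of the robot, y to its left, z up, the work surface at z = 0. Lengths are in m, angles in rad, forces in N, time in s.
With the tool pointing down it reaches from about 0.375 to 0.975 m from the base axis. Payload 3.8 kg.
Tool frame: the origin (TCP) lies at the very end of the fingers, on their centre line; the grasp point (between the pads) lies 19 mm behind it; z points along the fingers, y is the line along which they close (so a half turn about z gives the same grasp; the last joint's range is limited). The gripper opens to 85 mm and grips with 20 to 120 N. Pads are 22 mm wide; open, the fingers measure 114 mm over their backs; the gripper's body (76 mm by 85 mm) begins 54 mm behind the grasp point. The pads swing forward as they close: fully open they stand 13 mm farther back than shut.
Start: joints at [1.146, 0.264, 1.604, -0, 1.274, -0.037], TCP at [0.255, 0.625, 0.231] pointing down, gripper open.
Joint ranges: [-2.63, 2.63], [-0.94, 2.18], [0.31, 2.57], [-1.31, 4.45], [0, 2.66], [-2.55, 2.55]. Speed limits (rad/s): [2.57, 2.57, 3.14, 3.14, 3.14, 3.14].

## Interface

Orientations are given as a rotation vector (axis times angle).
In Python, from workcell import read_state, read_camera, calibration, finish_job gives the robot as it stands.
- The arm moves only by the tool step_arm, never from a script. Its argument "commands" is a list of rows, each an object of numbers: "fingers": the gripper's target within -1 to 1 (shut at 1, half-way at 0, fully open at -1); "dx", "dy", "dz": the shift along the tool's x, y, z in m; "roll": the turn about the tool's z in degrees. In form: [{"fingers": .., "dx": .., "dy": .., "dz": .., "roll": ..}, ...]. A call has 1 to 8 rows; each row is the pose to reach, as a shift and turn from the pose commanded when the call began, along the tool's axes at that moment; what a row does not reach only later rows make up. A row lasts 1/8 s, in which the tool goes at most 62.5 mm and 10.7 degrees, less where a joint would pass 70% of its speed; a pose out of reach is approached as far as the arm can. A call with a gripper value outside its range is refused whole. The fingers move at their own pace and stop on an object; "squeeze" is the grip in N (left out, the last holds). Time passes only in rows, so rows that repeat a pose let the fingers close. It gives the time, the measured TCP pose, the force, the opening and the grip force at its end, in the units of the state.
- read_state(): the state, without advancing time (a new reading comes with each control period).
- read_camera(name): name is "scene" or "top"; returns (picture, depth): 400x640x3 uint8, blue, green, red; 400x640 float32, m along the optical axis (not along the pixel's ray), 0 where there is no reading.
- calibration(name): a dict with "intrinsics" (3x3 intrinsics, pixels), "world_to_cam" (4x4, takes a point from world to camera coordinates). Camera axes: x right, y up, looking along -z (the intrinsics and any distortion apply to the point x, -y, -z); pixel columns grow to the right and rows downward; lengths in m; the calibration is good to about 2 mm. A picture is of the moment at which its call begins. calibration takes no time and is no camera call.
- finish_job(): hands the job in; it is judged then, once.
The state is a dict: "time": time; "q": joint angles; "joint_vel": joint speeds; "joint_torque": joint torques, N m; "tool_pos": TCP position; "tcp_rot": TCP orientation; "wrist_force": force on the tool from outside, world axes, zero at the start; "torque": the same for the moment, N m; "width": opening from 0.0 (shut) to 1.0 (fully open); "grip_force": force on a finger pad.
Only numpy, scipy, OpenCV 4.12 (cv2) and the standard library are available. Lean on these libraries where they do the work, as an engineer would, in place of code of your own. Each camera call takes 0.05 s, during which the arm holds its last target. There are 200 camera calls.

## Task

Put the amber oil bottle that is standing out on the table back in the oil cabinet: press the red release button on top so that the drawer springs out, stand the bottle upright in the drawer's empty pocket and let go of it, then push the drawer home until the catch clicks and holds it shut by itself. Be gentle: never lean on the button, the bottle or the drawer with more than 18 N, and leave the other things on the table alone.

Things in the scene. Friction and masses are not known exactly. Their poses are not given: they have to be found in the camera images.
- cabinet: white steel cabinet, fixed, 136 deep x 280 wide x 142 high; origin under its middle on the table, x away from its open front, y to its left seen from the front, z up. The front (shell edge at x = -71, drawer front at x = -75) faces the robot within 0.2 rad
- drawer (a joint): the drawer, in metres: 0 latched shut, 0.085 sprung out along the cabinet's -x. A spring drives it out: 3.5 N there, 6 N at 0. On the way in, pressing the bolt down takes up to 10 N, then 7 N. The catch has lost motion, set anew each time: the bolt snaps up only at -0.001 to -0.009, and 0.5 to 1 mm on the drawer meets a hard buffer (30 N a mm). Let go, it settles back to 0 within 1 mm
- ledge_mid (a point): middle of the outer face of the aluminium push ledge on the drawer's grey front: where to push, along the cabinet's +x. The ledge is 120 wide, 12 high, 12 proud of the front; its middle is 114 above the table. The point moves with the drawer; axes as the cabinet's. If let go before the catch has snapped, the drawer springs out again
- release (a joint): the red release button and the catch's bolt, one piece, in metres: 0 up, grows as it goes down, at most 0.0095; spring 3 N at 0, 5 N at the bottom. A press of some 6 N frees the latched drawer at about 0.006. As the drawer comes in it pushes the bolt, and so the button, down 7 mm over some 15 mm of its way; the button snaps up when the catch holds
- release_top (a point): middle of the top of the red button, 21 in diameter, 154 above the table, on the cabinet's top near its front right corner; moves with the button; axes as the cabinet's
- pocket (a point): centre of the floor of the empty pocket, leftmost of three round pockets in the drawer's grey block (76 apart along y, 48.5 wide, 28 deep, floor 18 above the table). Moves with the drawer; axes as the cabinet's. Shut, it is inside the cabinet; fully out, its centre is 41 in front of the shell's front edge. The other two hold bottles
- oil_bottle: the one amber bottle standing on the table, 45 in diameter, 104 high, 0.12 to 0.25 kg; its black cap, 25 in diameter, runs from 80 to 104 above the base; origin at the centre of its base, z up
- bottle_mid: bottle of the same shape standing in the middle pocket; origin at the centre of its base, z up
- bottle_right: bottle of the same shape standing in the right pocket; origin at the centre of its base, z up
- green_jar: glass jar with a green lid, 60 in diameter, 78 high, on the table; origin under its middle
- brown_jar: glass jar with a brown lid, 68 in diameter, 88 high, on the table; origin under its middle
- scoop: orange scoop lying on the table, 131 x 55 x 24; origin under its middle
- can: pale grey bottle with a white cap, 73 in diameter, 136 high, on the table at the right; origin under its middle

How it is judged:
By the outcome, as a careful person would: the job done as asked, in the order asked, and still so for the second after the job is handed in, with the robot touching nothing.
It also fails if it takes over 72 s, if anything falls off the work surface, if the arm or the gripper's body presses on something with over 40 N, if the wrist force passes 120 N, or if a joint passes its speed limit or range.

## Working session

There is one attempt and no reset: what is moved stays moved. The work goes in short steps, Python scripts to look and compute and a tool call to move; the robot and the scene stay as the last step left them, time stands still between calls to the robot, and variables do not carry over. Pictures are saved under pics/ and viewed, at most 10 in all, crops included, and the job is handed in when it is done.

Besides the shell and the picture viewer there is one more tool, called as a command line: name --argument value ..., lists and objects as JSON in quotes. step_arm: Moves the arm, as the interface text tells. Its arguments: {"type":"object","properties":{"commands":{"type":"array","items":{"type":"object","properties":{"fingers":{"type":"number"},"dx":{"type":"number"},"dy":{"type":"number"},"dz":{"type":"number"},"roll":{"type":"number"}}}},"squeeze":{"type":"number"}},"required":["commands"]}

```bash
mkdir -p pics
cat > h.py <<'E'
import numpy as np, cv2
from workcell import *
def cam(n):
    im,d=read_camera(n); c=calibration(n); np.savez(f'{n}.npz',im=im,d=d); return im,d,c
def cloud(d,c):
    K=np.array(c['intrinsics']);T=np.linalg.inv(np.array(c['world_to_cam']))
    v,u=np.mgrid[:d.shape[0],:d.shape[1]]
    X=(u-K[0,2])/K[0,0]*d;Y=(v-K[1,2])/K[1,1]*d
    P=np.stack([X,-Y,-d,np.ones_like(d)],-1)@T.T
    P=P[...,:3]; P[d==0]=np.nan
    return P
E
python3 - <<'E'
from h import *
for n in('scene','top'):
    im,d,c=cam(n); cv2.imwrite(f'pics/{n}0.png',im); print(n,[k for k in c],np.round(np.array(c['intrinsics']),1).tolist(),np.linalg.inv(np.array(c['world_to_cam'])).round(3).tolist())
s=read_state();print(s)
E
```

```text
scene ['intrinsics', 'world_to_cam'] [[390.3, 0.0, 317.1], [0.0, 390.3, 194.5], [0.0, 0.0, 1.0]] [[-0.8, -0.526, 0.29, 0.932], [0.601, -0.704, 0.378, 0.476], [0.005, 0.476, 0.879, 1.346], [0.0, 0.0, 0.0, 1.0]]
top ['intrinsics', 'world_to_cam'] [[403.9, 0.0, 322.3], [0.0, 403.9, 194.4], [0.0, 0.0, 1.0]] [[-0.021, 0.987, -0.157, 0.327], [-1.0, -0.018, 0.016, -0.043], [0.013, 0.157, 0.987, 1.271], [0.0, 0.0, 0.0, 1.0]]
{'time': 0.1, 'q': array([ 1.14613492e+00,  2.64697940e-01,  1.60524222e+00,  1.14168840e-05,
        1.27368950e+00, -3.68992068e-02]), 'joint_vel': array([-0.00063479, -0.0013677 , -0.00238872, -0.00152733, -0.0006818 ,
       -0.00098468]), 'joint_torque': array([ 1.18214302e-03, -5.16706216e+01, -3.68591130e+01, -1.47931505e-04,
        6.38584679e-03,  1.33358935e-06]), 'tool_pos': array([0.25495587, 0.62428733, 0.23007037]), 'tcp_rot': array([-0.60519968, -3.08226118,  0.00311051]), 'wrist_force': array([0.55196412, 0.37136461, 0.26348566]), 'torque': array([-0.02926533, -0.05407375,  0.04903296]), 'grip_force': 0.0, 'width': 0.9986824647588728}
```

View pics/scene0.png

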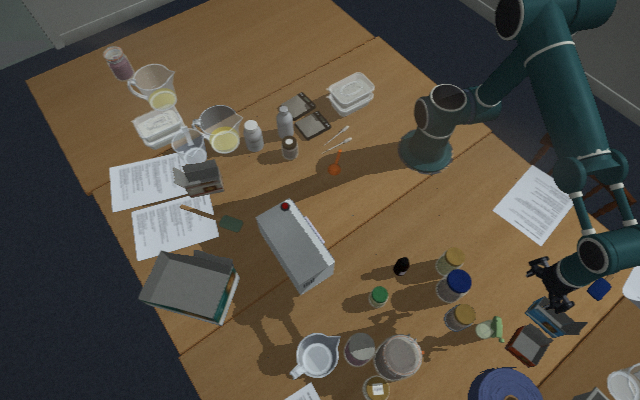

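View pics/top0.png

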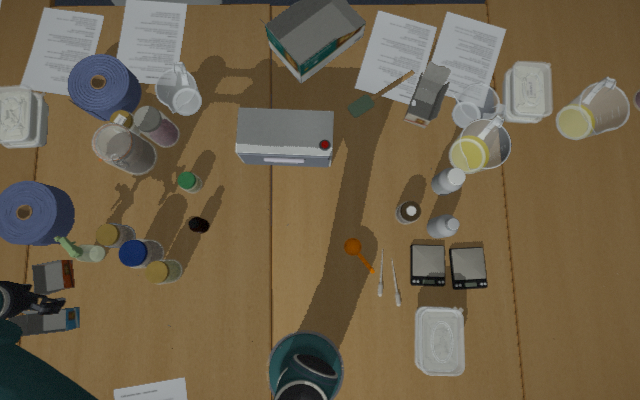

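The top picture shows the cabinet at about (285,138), the red button at (325,145), the amber bottle with its black cap at (199,225), and the green jar at (188,182). Next I'll measure them from depth.

Run:
```python
from h import *
for n,boxes in (('top',dict(bottle=(185,213,214,237),jar=(174,168,204,196),cab=(230,100,340,170),brown=(140,255,185,288))),('scene',dict(bottle=(385,250,418,290),cab=(250,195,340,295),jar=(365,283,392,308)))):
    z=np.load(n+'.npz');im=z['im'].astype(int);P=cloud(z['d'],calibration(n))
    tab=P[(abs(P[...,2])<.02)];print(n,'table z',np.median(tab[:,2]).round(4))
    for k,(a,b,c,d) in boxes.items():
        p=P[b:d,a:c].reshape(-1,3);I=im[b:d,a:c].reshape(-1,3);h=p[:,2]
        print(k,'zmax',np.nanpercentile(h,99).round(3))
        if k=='bottle':
            m=h>.095;q=p[m];print(' cap',m.sum(),q.mean(0).round(4),q.min(0).round(3),q.max(0).round(3))
            m=(h>.03);q=p[m];print(' all',q.min(0).round(3),q.max(0).round(3))
        if k in('jar','brown'):
            m=h>.06;q=p[m];print(' lid',q.mean(0).round(3),q.min(0).round(3),q.max(0).round(3))
        if k=='cab':
            m=(h>.134)&(h<.15);r=cv2.minAreaRect(p[m][:,:2].astype(np.float32));print(' top',r,cv2.boxPoints(r).round(4).tolist(),np.median(h[m]))
            m=(I[:,2]>1.8*I[:,1])&(I[:,2]>80)&(h>.13);q=p[m];print(' red',m.sum(),q.mean(0).round(4),q.max(0).round(4))
            m=(h>.108)&(h<.13);q=p[m];print(' ledge?',m.sum(),q.mean(0).round(3) if m.any() else '')
```

```text
top table z -0.001
bottle zmax 0.105
 cap 63 [0.436  0.313  0.1028] [0.425 0.3   0.096] [0.448 0.324 0.107]
 all [0.414 0.292 0.031] [0.458 0.335 0.107]
jar zmax 0.081
 lid [0.567 0.343 0.075] [0.541 0.317 0.06 ] [0.593 0.369 0.083]
cab zmax 0.146
 top ((0.6923254132270813, 0.04431335628032684), (0.2802436947822571, 0.14144788682460785), 86.63793182373047) [[0.6134999990463257, -0.09139999747276306], [0.7547000050544739, -0.09969999641180038], [0.7710999846458435, 0.18000000715255737], [0.6298999786376953, 0.1882999986410141]] 0.14068785886604906
 red 39 [ 0.6507 -0.0702  0.1524] [ 0.6596 -0.0605  0.1568]
 ledge? 338 [0.619 0.048 0.119]
brown zmax 0.132
 lid [0.308 0.404 0.109] [0.265 0.368 0.06 ] [0.348 0.458 0.136]
scene table z 0.0007
bottle zmax 0.105
 cap 46 [0.4388 0.3144 0.1034] [0.427 0.302 0.096] [0.45  0.326 0.111]
 all [0.418 0.293 0.03 ] [0.548 0.346 0.111]
cab zmax 0.148
 top ((0.6939069032669067, 0.04345055669546127), (0.28275251388549805, 0.14105811715126038), 86.65734100341797) [[0.6152999997138977, -0.09359999746084213], [0.7560999989509583, -0.10180000215768814], [0.772599995136261, 0.18050000071525574], [0.6316999793052673, 0.18870000541210175]] 0.14237415470776105
 red 25 [ 0.6533 -0.0698  0.154 ] [ 0.6614 -0.0608  0.1591]
 ledge? 210 [0.691 0.092 0.12 ]
jar zmax 0.082
 lid [0.574 0.347 0.075] [0.544 0.319 0.06 ] [0.6   0.374 0.087]
```

```bash
cat >> h.py <<'E'
from scipy.spatial.transform import Rotation as R
YAW=-0.058; O=np.array([.6934,.044]); 
def cw(x,y):  # cabinet -> world xy
    c,s=np.cos(YAW),np.sin(YAW); return O+[c*x-s*y,s*x+c*y]
def go(x,y,z,gy=None):  # gy: yaw of the tool's y axis, rad
    s=read_state();r=R.from_rotvec(s['tcp_rot']);M=r.as_matrix()
    d=M.T@(np.array([x,y,z])-s['tool_pos'])
    out=''
    if gy is not None:
        a=np.arctan2(M[1,1],M[0,1]);e=(a-gy+np.pi/2)%np.pi-np.pi/2
        out=f'roll {np.degrees(e):.1f}'
    print('go',d.round(4),out,'| pos',s['tool_pos'].round(4),'F',s['wrist_force'].round(2),'w',round(s['width'],3),'g',s['grip_force'],'t',s['time'],'tilt',M[:2,2].round(3))
GY=np.pi/2+YAW
E
python3 -c "
from h import *
go(.652,-.070,.185,GY)"
```

```text
go [-0.6301 -0.4925  0.046 ] roll -18.9 | pos [0.255  0.6243 0.2301] F [0.55 0.37 0.26] w 0.999 g 0.0 t 0.1 tilt [-0.001 -0.002]
```

step_arm --commands '[{"fingers": 1,"dx": -0.63,"dy": -0.492,"dz": 0,"roll": -19},{"fingers": 1,"dx": -0.63,"dy": -0.492,"dz": 0,"roll": -19},{"fingers": 1,"dx": -0.63,"dy": -0.492,"dz": 0,"roll": -19},{"fingers": 1,"dx": -0.63,"dy": -0.492,"dz": 0,"roll": -19},{"fingers": 1,"dx": -0.63,"dy": -0.492,"dz": 0,"roll": -19},{"fingers": 1,"dx": -0.63,"dy": -0.492,"dz": 0,"roll": -19},{"fingers": 1,"dx": -0.63,"dy": -0.492,"dz": 0,"roll": -19},{"fingers": 1,"dx": -0.63,"dy": -0.492,"dz": 0,"roll": -19}]'

```text
time: 1.1
tool_pos: [0.5041, 0.189, 0.231]
tcp_rot: [-0.088, -3.14, -0.0]
wrist_force: [1.1, 1.6, 0.4]
width: -0.004
grip_force: 0.0
```

```bash
python3 -c "
from h import *
go(.652,-.070,.175,GY)"
```

```text
go [-0.1622 -0.2504  0.056 ] roll 0.1 | pos [0.5041 0.189  0.231 ] F [1.15 1.63 0.37] w -0.004 g 0.0 t 1.1 tilt [-0.  0.]
```

step_arm --commands '[{"fingers": 1,"dx": -0.162,"dy": -0.25,"dz": 0},{"fingers": 1,"dx": -0.162,"dy": -0.25,"dz": 0},{"fingers": 1,"dx": -0.162,"dy": -0.25,"dz": 0},{"fingers": 1,"dx": -0.162,"dy": -0.25,"dz": 0},{"fingers": 1,"dx": -0.162,"dy": -0.25,"dz": 0},{"fingers": 1,"dx": -0.162,"dy": -0.25,"dz": 0.056},{"fingers": 1,"dx": -0.162,"dy": -0.25,"dz": 0.056},{"fingers": 1,"dx": -0.162,"dy": -0.25,"dz": 0.056}]'

```text
invalid input
```

```bash
python3 -c "
from h import *
go(.652,-.070,.156,GY)
im,d,c=cam('scene');cv2.imwrite('pics/s1.png',cv2.resize(im[150:300,200:400],None,fx=4,fy=4,interpolation=2))"
```

```text
go [-0.1622 -0.2504  0.075 ] roll 0.1 | pos [0.5041 0.189  0.231 ] F [1.15 1.63 0.37] w -0.004 g 0.0 t 1.1 tilt [-0.  0.]
```

View pics/s1.png

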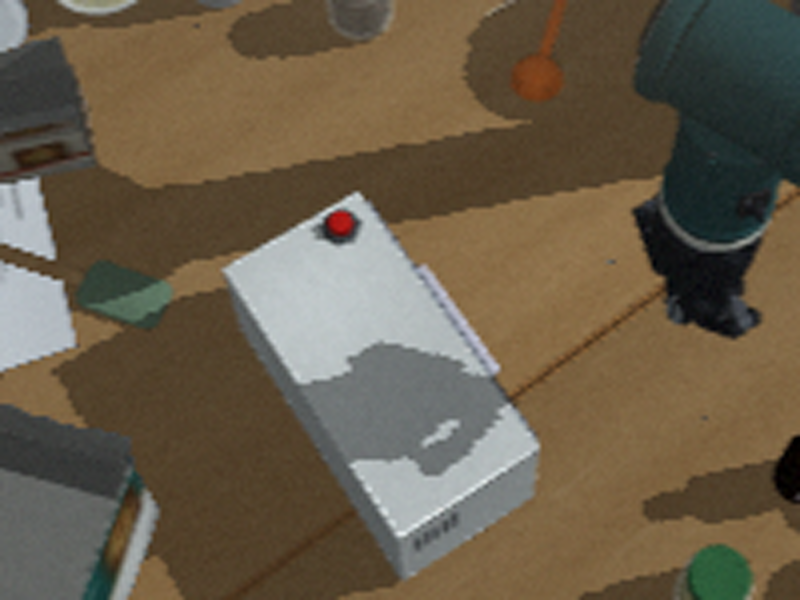

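The call was refused (all fields are probably required), so the arm hasn't moved. The crop shows the button at (340,224) and the ledge at (457,315).

step_arm --commands '[{"fingers": 1,"dx": -0.162,"dy": -0.25,"dz": 0,"roll": 0},{"fingers": 1,"dx": -0.162,"dy": -0.25,"dz": 0,"roll": 0},{"fingers": 1,"dx": -0.162,"dy": -0.25,"dz": 0,"roll": 0},{"fingers": 1,"dx": -0.162,"dy": -0.25,"dz": 0,"roll": 0},{"fingers": 1,"dx": -0.162,"dy": -0.25,"dz": 0,"roll": 0},{"fingers": 1,"dx": -0.162,"dy": -0.25,"dz": 0.056,"roll": 0},{"fingers": 1,"dx": -0.162,"dy": -0.25,"dz": 0.056,"roll": 0},{"fingers": 1,"dx": -0.162,"dy": -0.25,"dz": 0.056,"roll": 0}]'

```text
time: 2.15
tool_pos: [0.6512, -0.0671, 0.1757]
tcp_rot: [-0.087, -3.14, -0.0]
wrist_force: [0.4, -0.3, -0.1]
width: -0.004
grip_force: 0.0
```

```bash
python3 -c "
from h import *
go(.652,-.070,.156,GY)"
```

```text
go [-0.0009 -0.0029  0.0197] roll 0.1 | pos [ 0.6512 -0.0671  0.1757] F [ 0.38 -0.29 -0.14] w -0.004 g 0.0 t 2.15 tilt [-0.001  0.   ]
```

step_arm --commands '[{"fingers": 1,"dx": -0.001,"dy": -0.002,"dz": 0.01,"roll": 0},{"fingers": 1,"dx": -0.001,"dy": -0.002,"dz": 0.018,"roll": 0},{"fingers": 1,"dx": -0.001,"dy": -0.002,"dz": 0.021,"roll": 0},{"fingers": 1,"dx": -0.001,"dy": -0.002,"dz": 0.024,"roll": 0},{"fingers": 1,"dx": -0.001,"dy": -0.002,"dz": 0.026,"roll": 0},{"fingers": 1,"dx": -0.001,"dy": -0.002,"dz": 0.026,"roll": 0}]'

```text
time: 2.9
tool_pos: [0.6523, -0.0696, 0.1495]
tcp_rot: [0.088, 3.14, 0.0]
wrist_force: [-1.6, 1.4, 3.3]
width: -0.002
grip_force: 1.5
```

step_arm --commands '[{"fingers": 1,"dx": 0,"dy": 0,"dz": 0.001,"roll": 0},{"fingers": 1,"dx": 0,"dy": 0,"dz": 0.002,"roll": 0},{"fingers": 1,"dx": 0,"dy": 0,"dz": 0.003,"roll": 0},{"fingers": 1,"dx": 0,"dy": 0,"dz": 0.003,"roll": 0}]'

```text
time: 3.4
tool_pos: [0.6525, -0.0698, 0.1463]
tcp_rot: [0.088, 3.14, 0.0]
wrist_force: [-1.9, 2.4, 4.1]
width: 0.0
grip_force: 2.2
```

```bash
python3 -c "
from h import *
im,d,c=cam('scene');cv2.imwrite('pics/s2.png',cv2.resize(im[150:300,200:400],None,fx=3,fy=3,interpolation=2))
P=cloud(d,c)[195:310,270:360].reshape(-1,3);q=(P[:,:2]-O)@np.array([[np.cos(YAW),-np.sin(YAW)],[np.sin(YAW),np.cos(YAW)]])
m=(P[:,2]>.09)&(P[:,2]<.13)&(q[:,0]<-.074)&(q[:,0]>-.2)&(abs(q[:,1])<.08);print(m.sum(),q[m].min(0) if m.any() else '')
go(.652,-.070,.145,GY)"
```

```text
322 [-0.14423435 -0.07888082]
go [ 0.0005 -0.0003  0.0013] roll 0.1 | pos [ 0.6525 -0.0698  0.1463] F [-1.22  1.08  4.58] w -0.002 g 2.189122661948204 t 3.45 tilt [0. 0.]
```

The drawer is springing out. I'll lift off and head for the bottle.

step_arm --commands '[{"fingers": 1,"dx": 0,"dy": 0,"dz": -0.055,"roll": 0},{"fingers": -0.2,"dx": 0,"dy": 0,"dz": -0.055,"roll": 0},{"fingers": -0.2,"dx": 0.23,"dy": 0.37,"dz": -0.055,"roll": 0},{"fingers": -0.2,"dx": 0.23,"dy": 0.37,"dz": -0.055,"roll": 0},{"fingers": -0.2,"dx": 0.23,"dy": 0.37,"dz": -0.055,"roll": 0},{"fingers": -0.2,"dx": 0.23,"dy": 0.37,"dz": -0.055,"roll": 0},{"fingers": -0.2,"dx": 0.23,"dy": 0.37,"dz": -0.055,"roll": 0},{"fingers": -0.2,"dx": 0.23,"dy": 0.37,"dz": -0.055,"roll": 0}]'

```text
time: 4.45
tool_pos: [0.4714, 0.2604, 0.2002]
tcp_rot: [0.089, 3.14, -0.001]
wrist_force: [0.2, 0.9, 0.5]
width: 0.602
grip_force: 0.0
```

```bash
python3 -c "
from h import *
im,d,c=cam('top');cv2.imwrite('pics/t2.png',cv2.resize(im[90:250,150:350],None,fx=4,fy=3.75,interpolation=2))
P=cloud(d,c)
W=P[100:210,225:350].reshape(-1,3);q=(W[:,:2]-O)@np.array([[np.cos(YAW),-np.sin(YAW)],[np.sin(YAW),np.cos(YAW)]])
m=(W[:,2]>.113)&(W[:,2]<.128)&(q[:,0]<-.074)&(q[:,0]>-.2)&(abs(q[:,1])<.06);print(m.sum(),np.percentile(q[m],[1,5,50],axis=0))
go(.4375,.3137,.15,GY)"
```

```text
256 [[-0.16752031 -0.05816266]
 [-0.16680689 -0.05109533]
 [-0.15903224 -0.00185508]]
go [0.0322 0.0453 0.0505] roll 0.3 | pos [0.4674 0.2666 0.2002] F [-3.55  3.66 -0.92] w 0.6 g 0.0 t 4.5 tilt [-0.003  0.004]
```

View pics/t2.png

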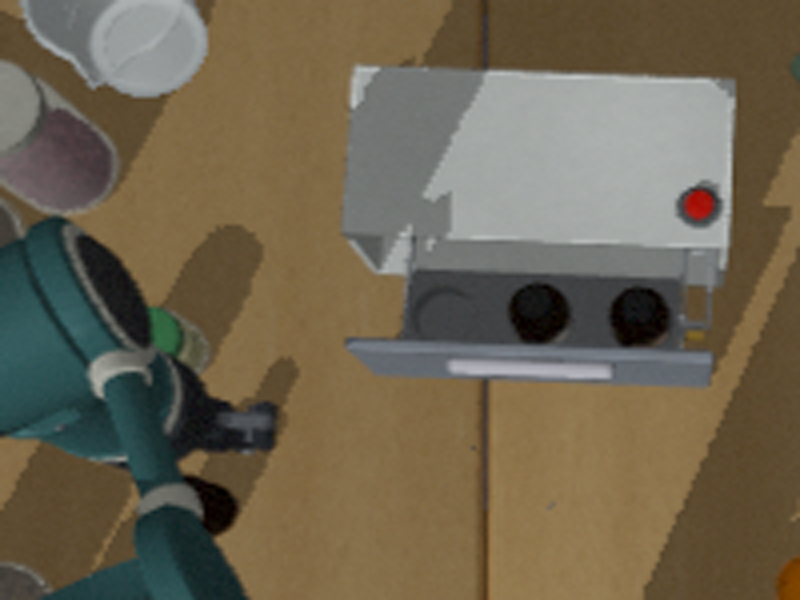

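The drawer is out: the empty pocket is at (447,315), the mid cap at (540,300) and the right cap at (640,303). Next comes the bottle grasp.

step_arm --commands '[{"fingers": -0.2,"dx": 0.032,"dy": 0.045,"dz": 0.0,"roll": 0},{"fingers": -0.2,"dx": 0.032,"dy": 0.045,"dz": 0.03,"roll": 0},{"fingers": -0.2,"dx": 0.032,"dy": 0.045,"dz": 0.06,"roll": 0},{"fingers": -0.2,"dx": 0.032,"dy": 0.045,"dz": 0.075,"roll": 0},{"fingers": -0.2,"dx": 0.032,"dy": 0.045,"dz": 0.075,"roll": 0}]'

```text
time: 5.12
tool_pos: [0.4423, 0.305, 0.1245]
tcp_rot: [-0.089, -3.138, 0.003]
wrist_force: [0.1, 0.1, 0.9]
width: 0.604
grip_force: 0.0
```

```bash
python3 -c "
from h import *
go(.4375,.3137,.081,GY)
z=np.load('top.npz');P=cloud(z['d'],calibration('top'))
A=[]
for u in (540,640):
    c=u/4+150;r=90+302/3.75
    q=P[int(r)-10:int(r)+10,int(c)-9:int(c)+9].reshape(-1,3);q=q[(q[:,2]>.115)];print(len(q),q.mean(0).round(4),(q.min(0)+q.max(0))/2,q[:,:2].max(0)-q[:,:2].min(0))
print(cw(-.112,.076),cw(-.112,0),cw(-.112,-.076))
im,d,c=cam('scene');cv2.imwrite('pics/s3.png',cv2.resize(im[180:330,330:480],None,fx=4,fy=4,interpolation=2))
"
```

```text
go [0.0051 0.0085 0.0435] roll 0.1 | pos [0.4423 0.305  0.1245] F [0.14 0.06 0.86] w 0.604 g 0.0 t 5.125 tilt [-0.003 -0.002]
54 [0.5849 0.0499 0.1211] [0.58537021 0.04946713 0.12211352] [0.02201003 0.02039329]
57 [ 0.58   -0.0258  0.1209] [ 0.58018558 -0.02592424  0.1203261 ] [0.02361339 0.02057524]
[0.58599386 0.12636456] [0.58158833 0.05049236] [ 0.5771828  -0.02537985]
```

View pics/s3.png

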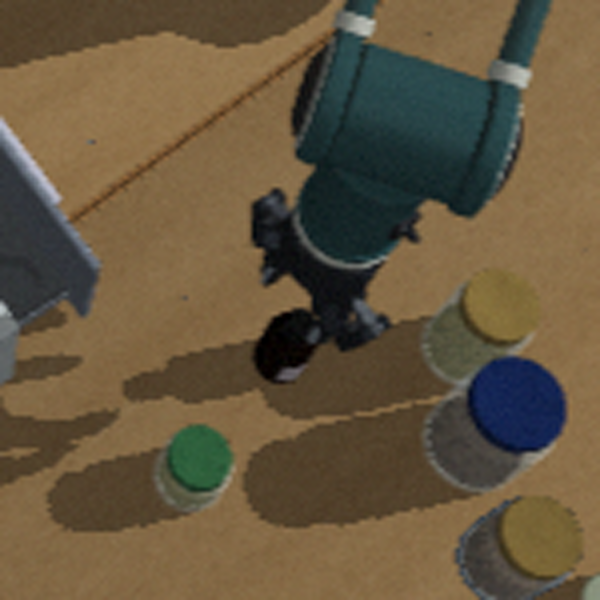

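```bash
python3 -c "
from h import *
c=calibration('scene');K=np.array(c['intrinsics'])
def pj(p):
    q=np.array(c['world_to_cam'])@np.r_[p,1];u=K@np.array([q[0],-q[1],-q[2]])/-q[2];return ((u[:2]-[330,180])*4).round()
s=read_state();t=s['tool_pos'];M=R.from_rotvec(s['tcp_rot']).as_matrix();print(t)
for p in (t,t+M[:,1]*.025,t-M[:,1]*.025,t+[0,0,.1],[.4375,.3137,.104],[.4375,.3137,0]):print(p,pj(p))
im=np.load('scene.npz');P=cloud(im['d'],c)
for x,y in((365,325),(275,220),(325,325),(285,345),(340,260)):print(x,y,P[180+y//4,330+x//4].round(3))
go(.4375,.3137,.081,GY)
"
```

```text
[0.44319141 0.30559208 0.12589429]
[0.44319141 0.30559208 0.12589429] [293. 307.]
[0.44460594 0.33055203 0.12587799] [313. 332.]
[0.44177687 0.28063214 0.12591059] [274. 283.]
[0.44319141 0.30559208 0.22589429] [319. 263.]
[0.4375, 0.3137, 0.104] [300. 320.]
[0.4375, 0.3137, 0] [276. 358.]
365 325 [0.451 0.361 0.229]
275 220 [0.441 0.254 0.21 ]
325 325 [0.456 0.338 0.183]
285 345 [0.452 0.318 0.077]
340 260 [0.47  0.327 0.319]
go [0.0061 0.0078 0.0449] roll 0.1 | pos [0.4432 0.3056 0.1259] F [ 0.52 -0.64 -0.  ] w 0.598 g 0.0 t 5.175 tilt [-0.001 -0.001]
```

step_arm --commands '[{"fingers": -0.2,"dx": 0.006,"dy": 0.008,"dz": 0.0,"roll": 0},{"fingers": -0.2,"dx": 0.006,"dy": 0.008,"dz": 0.0,"roll": 0},{"fingers": -0.2,"dx": 0.006,"dy": 0.008,"dz": 0.0,"roll": 0}]'

```text
time: 5.55
tool_pos: [0.4379, 0.3148, 0.1271]
tcp_rot: [0.087, 3.139, 0.001]
wrist_force: [1.1, -0.2, 0.1]
width: 0.598
grip_force: 0.0
```

```bash
python3 -c "
from h import *
go(.4375,.3137,.081,GY)"
```

```text
go [ 0.0004 -0.0011  0.0461] roll 0.1 | pos [0.4379 0.3148 0.1271] F [ 1.12 -0.23  0.13] w 0.598 g 0.0 t 5.55 tilt [0.001 0.001]
```

step_arm --commands '[{"fingers": -0.2,"dx": 0,"dy": -0.001,"dz": 0.025,"roll": 0},{"fingers": -0.2,"dx": 0,"dy": -0.001,"dz": 0.045,"roll": 0},{"fingers": -0.2,"dx": 0,"dy": -0.001,"dz": 0.045,"roll": 0},{"fingers": 1,"dx": 0,"dy": -0.001,"dz": 0.045,"roll": 0},{"fingers": 1,"dx": 0,"dy": -0.001,"dz": 0.045,"roll": 0},{"fingers": 1,"dx": 0,"dy": -0.001,"dz": 0.045,"roll": 0},{"fingers": 1,"dx": 0,"dy": -0.001,"dz": 0.045,"roll": 0},{"fingers": 1,"dx": 0,"dy": -0.001,"dz": 0.045,"roll": 0}]' --squeeze 25

```text
time: 6.55
tool_pos: [0.4385, 0.3141, 0.0826]
tcp_rot: [0.088, 3.138, 0.003]
wrist_force: [0.2, 0.8, 5.4]
width: 0.284
grip_force: 25.5
```

step_arm --commands '[{"fingers": 1,"dx": 0,"dy": 0,"dz": -0.03,"roll": 0},{"fingers": 1,"dx": 0,"dy": 0,"dz": -0.07,"roll": 0},{"fingers": 1,"dx": 0,"dy": 0,"dz": -0.11,"roll": 0},{"fingers": 1,"dx": 0,"dy": 0,"dz": -0.143,"roll": 0},{"fingers": 1,"dx": 0,"dy": 0,"dz": -0.143,"roll": 0}]'

```text
time: 7.18
tool_pos: [0.4389, 0.3141, 0.2268]
tcp_rot: [0.088, 3.136, 0.004]
wrist_force: [1.2, 0.6, -1.5]
width: 0.285
grip_force: 24.7
```

```bash
python3 -c "
from h import *
go(.5895,.1256,.225,GY)"
```

```text
go [-0.161  -0.1798  0.0019] roll 0.1 | pos [0.4389 0.3141 0.2268] F [ 1.25  0.59 -1.46] w 0.285 g 24.720822254075756 t 7.175 tilt [0.004 0.003]
```

step_arm --commands '[{"fingers": 1,"dx": -0.16,"dy": -0.18,"dz": 0,"roll": 0},{"fingers": 1,"dx": -0.16,"dy": -0.18,"dz": 0,"roll": 0},{"fingers": 1,"dx": -0.16,"dy": -0.18,"dz": 0,"roll": 0},{"fingers": 1,"dx": -0.16,"dy": -0.18,"dz": 0,"roll": 0},{"fingers": 1,"dx": -0.16,"dy": -0.18,"dz": 0,"roll": 0},{"fingers": 1,"dx": -0.16,"dy": -0.18,"dz": 0,"roll": 0}]'

```text
time: 7.92
tool_pos: [0.5856, 0.1243, 0.2215]
tcp_rot: [-0.09, -3.136, 0.001]
wrist_force: [-0.5, 0.1, -2.6]
width: 0.28
grip_force: 25.0
```

```bash
python3 -c "
from h import *
go(.589,.126,.13,GY)
im,d,c=cam('scene');cv2.imwrite('pics/s4.png',cv2.resize(im[180:310,250:410],None,fx=5,fy=4.6,interpolation=2))
P=cloud(d,c);f=P.reshape(-1,3);g=im.reshape(-1,3).max(1)
for n,(x,y,zl,zh) in dict(held=(.588,.126,.14,.21),mid=(.583,.0497,.04,.11),midcap=(.583,.0497,.11,.126),right=(.578,-.0257,.11,.126)).items():
    m=(np.hypot(f[:,0]-x,f[:,1]-y)<.03)&(f[:,2]>zl)&(f[:,2]<zh);q=f[m];print(n,m.sum(),q.mean(0).round(4),q.min(0).round(4),q.max(0).round(4))
"
```

```text
go [-0.0038  0.002   0.0915] roll 0.0 | pos [0.5856 0.1243 0.2215] F [-0.47  0.06 -2.57] w 0.28 g 25.044506912963698 t 7.925 tilt [-0.005 -0.   ]
held 120 [0.5965 0.1361 0.1816] [0.5724 0.1054 0.1416] [0.6078 0.1479 0.2096]
mid 166 [0.5905 0.0608 0.0731] [0.5543 0.025  0.0404] [0.6092 0.0789 0.1085]
midcap 46 [0.5878 0.0521 0.1208] [0.5746 0.0395 0.1109] [0.5988 0.0621 0.126 ]
right 41 [ 0.5833 -0.0237  0.1203] [ 0.5705 -0.0364  0.1118] [ 0.5947 -0.0129  0.1259]
```

View pics/s4.png

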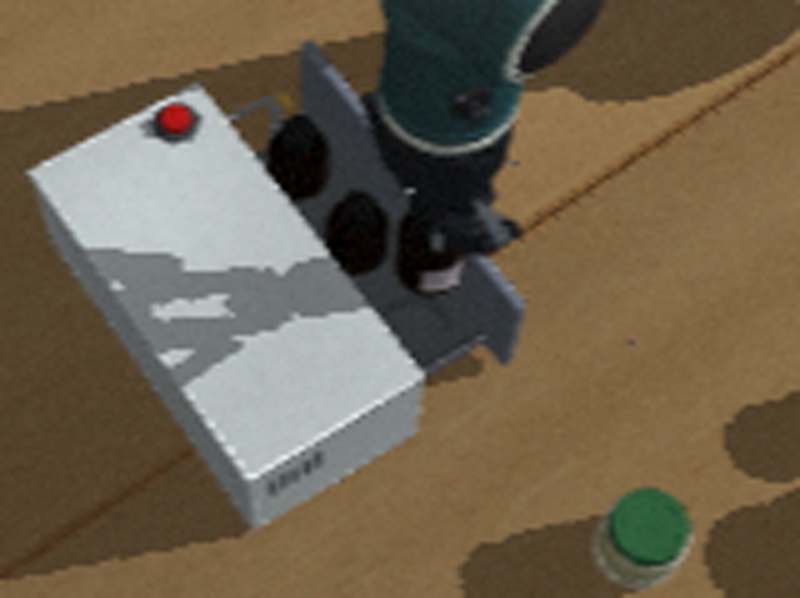

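The held bottle hangs over the drawer at (430,250) and the pocket is below it at (425,315). Both cameras agree on the offset from bottle to pocket, (0.1537, -0.187).

step_arm --commands '[{"fingers": 1,"dx": -0.0065,"dy": 0.0025,"dz": 0.0,"roll": 0},{"fingers": 1,"dx": -0.0065,"dy": 0.0025,"dz": 0.03,"roll": 0},{"fingers": 1,"dx": -0.0065,"dy": 0.0025,"dz": 0.06,"roll": 0},{"fingers": 1,"dx": -0.0065,"dy": 0.0025,"dz": 0.083,"roll": 0},{"fingers": 1,"dx": -0.0065,"dy": 0.0025,"dz": 0.083,"roll": 0},{"fingers": 1,"dx": -0.0065,"dy": 0.0025,"dz": 0.083,"roll": 0}]'

```text
time: 8.72
tool_pos: [0.5944, 0.1276, 0.1424]
tcp_rot: [0.086, 3.139, 0.001]
wrist_force: [0.5, -0.2, -2.2]
width: 0.281
grip_force: 25.0
```

```bash
python3 -c "
from h import *
go(.592,.1268,.13,GY)"
```

```text
go [ 0.0023 -0.001   0.0124] roll 0.2 | pos [0.5944 0.1276 0.1424] F [ 0.52 -0.21 -2.16] w 0.281 g 25.0388448862941 t 8.725 tilt [0.002 0.   ]
```

step_arm --commands '[{"fingers": 1,"dx": 0.0023,"dy": -0.001,"dz": 0.0,"roll": 0},{"fingers": 1,"dx": 0.0023,"dy": -0.001,"dz": 0.006,"roll": 0},{"fingers": 1,"dx": 0.0023,"dy": -0.001,"dz": 0.011,"roll": 0},{"fingers": 1,"dx": 0.0023,"dy": -0.001,"dz": 0.015,"roll": 0},{"fingers": 1,"dx": 0.0023,"dy": -0.001,"dz": 0.017,"roll": 0},{"fingers": 1,"dx": 0.0023,"dy": -0.001,"dz": 0.017,"roll": 0}]'

```text
time: 9.48
tool_pos: [0.5912, 0.1258, 0.1239]
tcp_rot: [-0.088, -3.14, 0.0]
wrist_force: [0.2, 0.3, -1.8]
width: 0.279
grip_force: 25.1
```

```bash
python3 -c "
from h import *
go(.592,.1268,.115,GY);print(read_state()['torque'])"
```

```text
go [-0.0007  0.001   0.0089] roll 0.1 | pos [0.5912 0.1258 0.1239] F [ 0.16  0.33 -1.77] w 0.279 g 25.08669994014781 t 9.475 tilt [-0.001 -0.   ]
[ 2.66611759e-02 -4.48011784e-05  1.97917349e-02]
```

step_arm --commands '[{"fingers": 1,"dx": -0.0005,"dy": 0.0005,"dz": 0.002,"roll": 0},{"fingers": 1,"dx": -0.0005,"dy": 0.0005,"dz": 0.004,"roll": 0},{"fingers": 1,"dx": -0.0005,"dy": 0.0005,"dz": 0.006,"roll": 0},{"fingers": 1,"dx": -0.0005,"dy": 0.0005,"dz": 0.006,"roll": 0}]'

```text
time: 9.98
tool_pos: [0.5917, 0.1264, 0.118]
tcp_rot: [-0.088, -3.14, 0.0]
wrist_force: [0.7, -0.7, -1.2]
width: 0.28
grip_force: 25.1
```

```bash
python3 -c "
from h import *
go(.592,.1268,.102,GY);print(read_state()['torque'])"
```

```text
go [-0.0003  0.0005  0.016 ] roll 0.1 | pos [0.5917 0.1264 0.118 ] F [ 0.69 -0.68 -1.21] w 0.28 g 25.085086685721762 t 9.975 tilt [-0.001 -0.   ]
[-0.00178097  0.00916964  0.0568173 ]
```

step_arm --commands '[{"fingers": 1,"dx": 0,"dy": 0,"dz": 0.004,"roll": 0},{"fingers": 1,"dx": 0,"dy": 0,"dz": 0.008,"roll": 0},{"fingers": 1,"dx": 0,"dy": 0,"dz": 0.012,"roll": 0},{"fingers": 1,"dx": 0,"dy": 0,"dz": 0.015,"roll": 0},{"fingers": 1,"dx": 0,"dy": 0,"dz": 0.0155,"roll": 0},{"fingers": 1,"dx": 0,"dy": 0,"dz": 0.0155,"roll": 0}]'

```text
time: 10.72
tool_pos: [0.5919, 0.1264, 0.1028]
tcp_rot: [-0.088, -3.14, 0.0]
wrist_force: [-0.1, 0.1, -2.0]
width: 0.28
grip_force: 25.1
```

step_arm --commands '[{"fingers": 1,"dx": 0,"dy": 0,"dz": 0.001,"roll": 0},{"fingers": 1,"dx": 0,"dy": 0,"dz": 0.002,"roll": 0},{"fingers": 1,"dx": 0,"dy": 0,"dz": 0.002,"roll": 0}]'

```text
time: 11.1
tool_pos: [0.5921, 0.1264, 0.1009]
tcp_rot: [0.088, 3.14, 0.0]
wrist_force: [-0.3, 0.2, -1.1]
width: 0.286
grip_force: 25.3
```

step_arm --commands '[{"fingers": 1,"dx": 0,"dy": 0,"dz": 0.001,"roll": 0},{"fingers": 1,"dx": 0,"dy": 0,"dz": 0.001,"roll": 0}]'

```text
time: 11.35
tool_pos: [0.5925, 0.1265, 0.1009]
tcp_rot: [0.088, 3.139, 0.0]
wrist_force: [-1.6, -0.3, 4.2]
width: 0.28
grip_force: 25.9
```

It's on the floor of the pocket, so I'll release and lift.

step_arm --commands '[{"fingers": -0.1,"dx": 0,"dy": 0,"dz": 0,"roll": 0},{"fingers": -0.1,"dx": 0,"dy": 0,"dz": 0,"roll": 0},{"fingers": -0.1,"dx": 0,"dy": 0,"dz": 0,"roll": 0},{"fingers": -0.1,"dx": 0,"dy": 0,"dz": -0.02,"roll": 0},{"fingers": -0.1,"dx": 0,"dy": 0,"dz": -0.06,"roll": 0},{"fingers": -0.1,"dx": 0,"dy": 0,"dz": -0.11,"roll": 0},{"fingers": -0.1,"dx": 0,"dy": 0,"dz": -0.11,"roll": 0}]'

```text
time: 12.22
tool_pos: [0.596, 0.1271, 0.2175]
tcp_rot: [0.088, 3.128, 0.004]
wrist_force: [0.1, 0.0, -0.2]
width: 0.552
grip_force: 0.0
```

```bash
python3 -c "
from h import *
x,y=cw(-.205,0);go(x,y,.21,GY);print(x,y)"
```

```text
go [ 0.1032 -0.0771  0.0061] roll 0.1 | pos [0.596  0.1271 0.2175] F [ 0.09  0.04 -0.23] w 0.552 g 0.0 t 12.225 tilt [0.012 0.002]
0.48874471334910174 0.05588333479451967
```

step_arm --commands '[{"fingers": 1,"dx": 0.103,"dy": -0.077,"dz": 0,"roll": 0},{"fingers": 1,"dx": 0.103,"dy": -0.077,"dz": 0,"roll": 0},{"fingers": 1,"dx": 0.103,"dy": -0.077,"dz": 0,"roll": 0},{"fingers": 1,"dx": 0.103,"dy": -0.077,"dz": 0,"roll": 0},{"fingers": 1,"dx": 0.103,"dy": -0.077,"dz": 0,"roll": 0}]'

```text
time: 12.85
tool_pos: [0.4862, 0.0558, 0.2105]
tcp_rot: [0.088, 3.139, 0.001]
wrist_force: [0.2, 0.6, 0.3]
width: 0.001
grip_force: 0.0
```

```bash
python3 -c "
from h import *
x,y=cw(-.205,0);go(x,y,.103,GY)
im,d,c=cam('scene');cv2.imwrite('pics/s5.png',cv2.resize(im[180:310,250:410],None,fx=5,fy=4.6,interpolation=2))
P=cloud(d,c);f=P.reshape(-1,3)
for n,(x,y) in dict(left=(.589,.127),mid=(.583,.0497),right=(.578,-.0257)).items():
    m=(np.hypot(f[:,0]-x,f[:,1]-y)<.03)&(f[:,2]>.11)&(f[:,2]<.126);q=f[m];print(n,m.sum(),q.mean(0).round(4))
"
```

```text
go [-0.0024  0.0002  0.1075] roll 0.1 | pos [0.4862 0.0558 0.2105] F [0.25 0.56 0.26] w 0.001 g 0.0 t 12.85 tilt [0.002 0.   ]
left 46 [0.5922 0.1279 0.1205]
mid 45 [0.588  0.0523 0.1211]
right 43 [ 0.5824 -0.0236  0.1203]
```

View pics/s5.png

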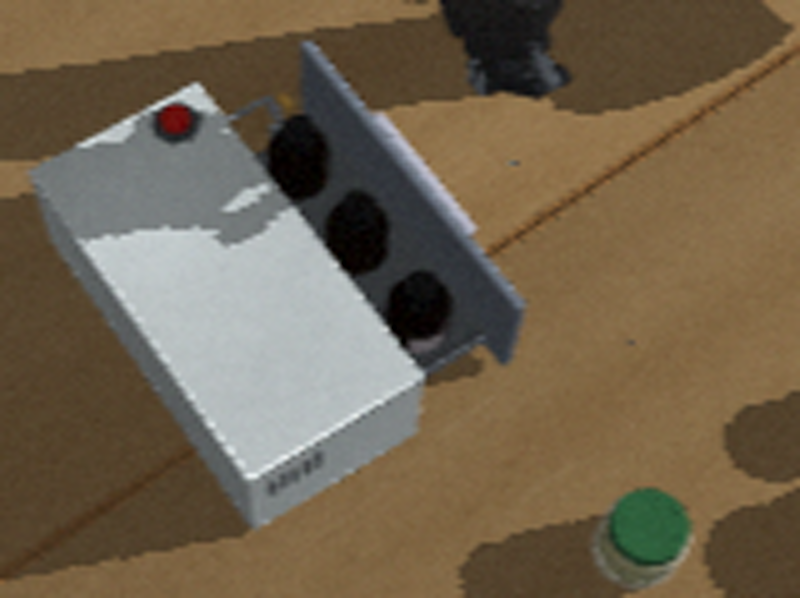

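The bottle at (420,310) stands upright at the same height as the other two. Next I'll lower in front of the ledge.

step_arm --commands '[{"fingers": 1,"dx": 0,"dy": 0,"dz": 0.05,"roll": 0},{"fingers": 1,"dx": 0,"dy": 0,"dz": 0.1,"roll": 0},{"fingers": 1,"dx": 0,"dy": 0,"dz": 0.107,"roll": 0},{"fingers": 1,"dx": 0,"dy": 0,"dz": 0.107,"roll": 0}]'

```text
time: 13.4
tool_pos: [0.4855, 0.0556, 0.1032]
tcp_rot: [-0.087, -3.14, -0.0]
wrist_force: [1.2, 0.2, 0.3]
width: 0.003
grip_force: 0.0
```

step_arm --commands '[{"fingers": 1,"dx": -0.008,"dy": 0,"dz": 0,"roll": 0},{"fingers": 1,"dx": -0.012,"dy": 0,"dz": 0,"roll": 0},{"fingers": 1,"dx": -0.016,"dy": 0,"dz": 0,"roll": 0},{"fingers": 1,"dx": -0.02,"dy": 0,"dz": 0,"roll": 0},{"fingers": 1,"dx": -0.024,"dy": 0,"dz": 0,"roll": 0},{"fingers": 1,"dx": -0.028,"dy": 0,"dz": 0,"roll": 0},{"fingers": 1,"dx": -0.032,"dy": 0,"dz": 0,"roll": 0}]'

```text
time: 14.28
tool_pos: [0.5166, 0.0535, 0.1026]
tcp_rot: [-0.088, -3.139, 0.0]
wrist_force: [-2.4, 0.3, 1.6]
width: -0.0
grip_force: 1.2
```

```bash
cat >> h.py <<'E'
def tip():
    s=read_state();d=s['tool_pos'][:2]-O;c,q=np.cos(YAW),np.sin(YAW)
    f=s['wrist_force'];print('cab xy',round(c*d[0]+q*d[1],4),round(-q*d[0]+c*d[1],4),'z',s['tool_pos'][2].round(4),'Fx',(c*f[0]+q*f[1]).round(2),'F',f.round(1),'t',s['time'])
E
python3 -c "
from h import *
tip()"
```

```text
cab xy -0.1771 -0.0008 z 0.1026 Fx -2.39 F [-2.4  0.3  1.6] t 14.275
```

step_arm --commands '[{"fingers": 1,"dx": -0.005,"dy": 0,"dz": 0,"roll": 0},{"fingers": 1,"dx": -0.01,"dy": 0,"dz": 0,"roll": 0},{"fingers": 1,"dx": -0.015,"dy": 0,"dz": 0,"roll": 0},{"fingers": 1,"dx": -0.02,"dy": 0,"dz": 0,"roll": 0},{"fingers": 1,"dx": -0.025,"dy": 0,"dz": 0,"roll": 0},{"fingers": 1,"dx": -0.03,"dy": 0,"dz": 0,"roll": 0},{"fingers": 1,"dx": -0.035,"dy": 0,"dz": 0,"roll": 0},{"fingers": 1,"dx": -0.04,"dy": 0,"dz": 0,"roll": 0}]'

```text
time: 15.28
tool_pos: [0.5559, 0.0511, 0.1024]
tcp_rot: [-0.088, -3.138, 0.001]
wrist_force: [-6.3, -0.4, 3.2]
width: -0.001
grip_force: 2.9
```

step_arm --commands '[{"fingers": 1,"dx": -0.003,"dy": 0,"dz": 0,"roll": 0},{"fingers": 1,"dx": -0.006,"dy": 0,"dz": 0,"roll": 0},{"fingers": 1,"dx": -0.009,"dy": 0,"dz": 0,"roll": 0},{"fingers": 1,"dx": -0.012,"dy": 0,"dz": 0,"roll": 0},{"fingers": 1,"dx": -0.014,"dy": 0,"dz": 0,"roll": 0},{"fingers": 1,"dx": -0.016,"dy": 0,"dz": 0,"roll": 0}]'

```text
time: 16.02
tool_pos: [0.5717, 0.0501, 0.1024]
tcp_rot: [-0.088, -3.138, 0.001]
wrist_force: [-5.5, 0.1, 3.0]
width: -0.0
grip_force: 3.0
```

```bash
cat >> h.py <<'E'
def btn():
    im,d,c=cam('scene');P=cloud(d,c)[190:225,265:310].reshape(-1,3);I=im[190:225,265:310].reshape(-1,3).astype(int)
    m=(I[:,2]>2.2*I[:,1])&(I[:,2]>60);q=P[m];t=P[(P[:,2]>.132)&(P[:,2]<.147)&~m];print('button',m.sum(),np.nanmedian(q[:,2]).round(4),'top',np.nanmedian(t[:,2]).round(4))
E
python3 -c "
from h import *
tip();btn()"
```

```text
cab xy -0.1218 -0.0009 z 0.1024 Fx -5.54 F [-5.5  0.1  3. ] t 16.025
button 32 0.1522 top 0.1423
```

step_arm --commands '[{"fingers": 1,"dx": -0.002,"dy": 0,"dz": 0,"roll": 0},{"fingers": 1,"dx": -0.004,"dy": 0,"dz": 0,"roll": 0},{"fingers": 1,"dx": -0.006,"dy": 0,"dz": 0,"roll": 0},{"fingers": 1,"dx": -0.008,"dy": 0,"dz": 0,"roll": 0},{"fingers": 1,"dx": -0.01,"dy": 0,"dz": 0,"roll": 0},{"fingers": 1,"dx": -0.012,"dy": 0,"dz": 0,"roll": 0}]'

```text
time: 16.82
tool_pos: [0.5835, 0.0494, 0.1024]
tcp_rot: [-0.088, -3.137, 0.001]
wrist_force: [-7.3, -0.8, 4.0]
width: 0.0
grip_force: 3.3
```

step_arm --commands '[{"fingers": 1,"dx": -0.0015,"dy": 0,"dz": 0,"roll": 0},{"fingers": 1,"dx": -0.003,"dy": 0,"dz": 0,"roll": 0},{"fingers": 1,"dx": -0.0045,"dy": 0,"dz": 0,"roll": 0},{"fingers": 1,"dx": -0.006,"dy": 0,"dz": 0,"roll": 0}]'

```text
time: 17.32
tool_pos: [0.5889, 0.0491, 0.1024]
tcp_rot: [-0.088, -3.136, 0.001]
wrist_force: [-7.9, -1.4, 5.4]
width: 0.005
grip_force: 4.2
```

```bash
python3 -c "
from h import *
tip();btn()"
```

```text
cab xy -0.1046 -0.0009 z 0.1024 Fx -7.78 F [-7.9 -1.4  5.4] t 17.325
button 32 0.1542 top 0.1422
```

step_arm --commands '[{"fingers": 1,"dx": -0.001,"dy": 0,"dz": 0,"roll": 0},{"fingers": 1,"dx": -0.002,"dy": 0,"dz": 0,"roll": 0},{"fingers": 1,"dx": -0.003,"dy": 0,"dz": 0,"roll": 0},{"fingers": 1,"dx": -0.004,"dy": 0,"dz": 0,"roll": 0}]'

```text
time: 17.88
tool_pos: [0.5927, 0.0489, 0.1024]
tcp_rot: [-0.088, -3.136, 0.001]
wrist_force: [-8.8, -1.1, 5.4]
width: -0.001
grip_force: 4.3
```

```bash
python3 -c "
from h import *
tip();btn()"
```

```text
cab xy -0.1008 -0.0009 z 0.1024 Fx -8.68 F [-8.8 -1.1  5.4] t 17.875
button 31 0.1512 top 0.1419
```

step_arm --commands '[{"fingers": 1,"dx": -0.001,"dy": 0,"dz": 0,"roll": 0},{"fingers": 1,"dx": -0.002,"dy": 0,"dz": 0,"roll": 0},{"fingers": 1,"dx": -0.003,"dy": 0,"dz": 0,"roll": 0},{"fingers": 1,"dx": -0.004,"dy": 0,"dz": 0,"roll": 0}]'

```text
time: 18.42
tool_pos: [0.5966, 0.0486, 0.1023]
tcp_rot: [-0.088, -3.136, 0.001]
wrist_force: [-8.8, 0.2, 6.2]
width: 0.001
grip_force: 4.5
```

```bash
python3 -c "
from h import *
tip();btn()"
```

```text
cab xy -0.0969 -0.001 z 0.1023 Fx -8.83 F [-8.8  0.2  6.2] t 18.425
button 29 0.1492 top 0.1421
```

step_arm --commands '[{"fingers": 1,"dx": -0.001,"dy": 0,"dz": 0,"roll": 0},{"fingers": 1,"dx": -0.002,"dy": 0,"dz": 0,"roll": 0},{"fingers": 1,"dx": -0.003,"dy": 0,"dz": 0,"roll": 0}]'

```text
time: 18.85
tool_pos: [0.5995, 0.0485, 0.1024]
tcp_rot: [-0.088, -3.135, 0.001]
wrist_force: [-9.0, -0.5, 5.9]
width: -0.004
grip_force: 4.7
```

```bash
python3 -c "
from h import *
tip();btn()"
```

```text
cab xy -0.094 -0.0009 z 0.1024 Fx -8.99 F [-9.  -0.5  5.9] t 18.85
button 26 0.1493 top 0.1423
```

step_arm --commands '[{"fingers": 1,"dx": -0.001,"dy": 0,"dz": 0,"roll": 0},{"fingers": 1,"dx": -0.002,"dy": 0,"dz": 0,"roll": 0}]'

```text
time: 19.15
tool_pos: [0.6014, 0.0484, 0.1023]
tcp_rot: [-0.088, -3.135, 0.001]
wrist_force: [-9.5, -0.5, 6.5]
width: 0.0
grip_force: 4.8
```

```bash
python3 -c "
from h import *
tip();btn()"
```

```text
cab xy -0.0921 -0.001 z 0.1023 Fx -9.42 F [-9.5 -0.5  6.5] t 19.15
button 26 0.1474 top 0.1422
```

step_arm --commands '[{"fingers": 1,"dx": -0.0007,"dy": 0,"dz": 0,"roll": 0},{"fingers": 1,"dx": -0.0014,"dy": 0,"dz": 0,"roll": 0}]'

```text
time: 19.45
tool_pos: [0.6035, 0.0483, 0.1024]
tcp_rot: [-0.088, -3.137, 0.001]
wrist_force: [-7.5, -0.6, 4.4]
width: 0.002
grip_force: 3.7
```

```bash
python3 -c "
from h import *
tip();btn()"
```

```text
cab xy -0.09 -0.001 z 0.1024 Fx -7.41 F [-7.5 -0.6  4.4] t 19.45
button 26 0.1474 top 0.1424
```

step_arm --commands '[{"fingers": 1,"dx": -0.0007,"dy": 0,"dz": 0,"roll": 0},{"fingers": 1,"dx": -0.0014,"dy": 0,"dz": 0,"roll": 0}]'

```text
time: 19.75
tool_pos: [0.6049, 0.0481, 0.1023]
tcp_rot: [-0.088, -3.137, 0.001]
wrist_force: [-8.1, -1.1, 4.6]
width: 0.0
grip_force: 3.5
```

```bash
python3 -c "
from h import *
tip();btn()"
```

```text
cab xy -0.0886 -0.001 z 0.1023 Fx -7.98 F [-8.1 -1.1  4.6] t 19.75
button 26 0.1481 top 0.1423
```

step_arm --commands '[{"fingers": 1,"dx": -0.0007,"dy": 0,"dz": 0,"roll": 0},{"fingers": 1,"dx": -0.0014,"dy": 0,"dz": 0,"roll": 0}]'

```text
time: 20.05
tool_pos: [0.6063, 0.0481, 0.1024]
tcp_rot: [-0.088, -3.137, 0.001]
wrist_force: [-6.7, -0.6, 4.5]
width: 0.002
grip_force: 3.7
```

```bash
python3 -c "
from h import *
tip();btn()"
```

```text
cab xy -0.0872 -0.001 z 0.1024 Fx -6.7 F [-6.7 -0.6  4.5] t 20.05
button 26 0.1476 top 0.1423
```

step_arm --commands '[{"fingers": 1,"dx": -0.0006,"dy": 0,"dz": 0,"roll": 0},{"fingers": 1,"dx": -0.0012,"dy": 0,"dz": 0,"roll": 0}]'

```text
time: 20.35
tool_pos: [0.6076, 0.048, 0.1023]
tcp_rot: [-0.088, -3.137, 0.001]
wrist_force: [-6.7, -1.3, 5.2]
width: -0.0
grip_force: 3.4
```

```bash
python3 -c "
from h import *
tip();btn()"
```

```text
cab xy -0.0858 -0.001 z 0.1023 Fx -6.63 F [-6.7 -1.3  5.2] t 20.35
button 32 0.1535 top 0.1423
```

The button has snapped up (0.1535, 32 red pixels), so the catch holds. I'll back off.

step_arm --commands '[{"fingers": 1,"dx": 0.004,"dy": 0,"dz": 0,"roll": 0},{"fingers": 1,"dx": 0.01,"dy": 0,"dz": 0,"roll": 0},{"fingers": 1,"dx": 0.03,"dy": 0,"dz": 0,"roll": 0},{"fingers": 1,"dx": 0.06,"dy": 0,"dz": 0,"roll": 0},{"fingers": 1,"dx": 0.12,"dy": 0,"dz": 0,"roll": 0},{"fingers": 1,"dx": 0.12,"dy": 0,"dz": -0.06,"roll": 0},{"fingers": 1,"dx": 0.12,"dy": 0,"dz": -0.1,"roll": 0},{"fingers": 1,"dx": 0.12,"dy": 0,"dz": -0.1,"roll": 0}]'

```text
time: 21.4
tool_pos: [0.4931, 0.0555, 0.2078]
tcp_rot: [0.088, 3.128, 0.002]
wrist_force: [-0.1, 0.1, 0.1]
width: -0.002
grip_force: 0.0
```

```bash
python3 -c "
from h import *
tip();btn()
im=np.load('scene.npz')['im'];cv2.imwrite('pics/s6.png',cv2.resize(im[150:310,230:430],None,fx=4,fy=3.75,interpolation=2))"
```

```text
cab xy -0.2006 -0.0001 z 0.2078 Fx -0.1 F [-0.1  0.1  0.1] t 21.4
button 32 0.154 top 0.1423
```

View pics/s6.png

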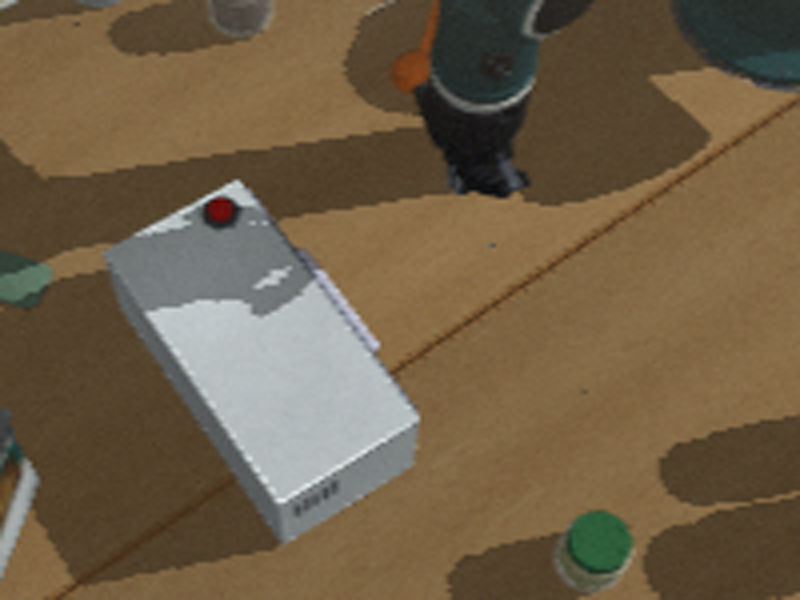

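The drawer is shut with the ledge at (340,300), the button is up at (220,212) and the gripper is clear.

```bash
python3 -c "
from h import *
print(finish_job())"
```

```text
the job is handed in; nothing more can be done
None
```

The job is handed in: the amber bottle stands upright in the drawer's left pocket, the drawer is latched shut with the button up, and the gripper is clear; forces read between moves stayed under 12 N, in about 21 s.

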